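# Load the paper dispenser and set its brake

### The job

Load the paper dispenser: lift the taller of the two paper rolls off the sloping rack and lower it, without dropping it, over the dispenser's upright spindle until it sits flat on its seat, and let go. Then turn the brake knob until its nose points at the raised wedge on the dial. Leave the shorter roll on its peg and the other things on the table where they are.

Things in the scene. Friction and masses are not known exactly. Their poses are not given: they have to be found in the camera images.
- tall_roll: The taller of two brown paper rolls (plain rigid cylinders with a bore right through, both ends alike): 100 mm long, 64 mm across, bore 27 mm, 140 to 280 g. Starts pushed over one of the two leaning pegs of the rack, either one, its lower end resting on the sloping deck. Origin: centre of its lower end; z runs along the bore to the free upper end.
- tall_roll_mid (a point): Middle of the tall roll, on its axis, 50 mm from either end.
- short_roll: The shorter paper roll: 60 mm long, otherwise the same (64 mm across, bore 27 mm, about 120 g). Starts on the rack's other peg and stays there. Origin: centre of its lower end; z along the bore to the upper end.
- rack: Fixed plywood stock rack, 130 mm deep (x) by 260 mm wide (y). Its deck slopes 30 degrees, low on its -x side; two pegs square to it lean 30 degrees towards rack -x, along (-0.5, 0, 0.866). Pegs 21 mm across, 48 mm long, tapered tips, feet at rack (0, +-0.065, 0.062) m. The deck's high rear edge is 95 mm above the table. Origin: centre of its underside.
- dispenser: Fixed paper-roll dispenser: grey plate 180 mm (x) by 270 mm (y), 18 mm thick, z up. The spindle stands at (0, 0.065) m (see seat), the brake knob at (0, -0.075) m. A low tear bar lies along the +x edge beside the spindle: 10 x 110 mm, top 48 mm above the table, centred at (0.080, 0.065) m. Origin: centre of its underside.
- seat (a point): Centre of the top face of the spindle's seat flange (72 mm across, 24 mm above the table), on the spindle axis. The steel spindle is vertical, 21 mm across, 112 mm high above this point, the last 14 mm tapering to 8 mm. A roll fully home has its lower end here and, for the tall roll, its middle 50 mm above.
- knob (a joint): Angle of the dispenser's brake knob about its vertical axis, rad, 0 to 2.4, growing clockwise seen from above. At 0 the nose points along dispenser +x, at pi/2 along dispenser -y. Light friction (0.06 N m), stays where it is left. Starts between 0.1 and 0.5.
- knob_grip (a point): On the knob's axis, mid-height of its black upright bar grip, 50 mm above the table; x axis along the bar to the nose. Bar 13 mm thick, top 66 mm above the table; pointed nose 34 mm from the axis, round tail 29 mm on the other side; a white line on top runs towards the nose. Below the bar a round skirt 52 mm across, top 32 mm above the table.
- knob_nose (a point): Point of the knob on the line of its nose, 36 mm from its axis.
- index (a point): The index: inner tip of the single raised wedge (5 mm tall, about 16 mm long, top 25 mm above the table) on the flat round dial, 104 mm across, under the knob. 36 mm from the knob's axis; its x axis points outwards from that axis. The wedge does not move during the work; it lies 1.1 to 1.6 rad clockwise from dispenser +x, so at knob angle 1.1 to 1.6.
- bottle: Bystander: white plastic squeeze bottle with yellow cap, 60 mm across, 140 mm high. Origin: centre of its underside.
- jar: Bystander: lidded glass jar, 62 mm across, 75 mm high. Origin: centre of its underside.
- mug: Bystander: blue handleless ceramic cup, 68 mm across, 85 mm high. Origin: centre of its underside.
- brush: Bystander: paint brush lying flat, 190 mm long. Origin: in its handle's middle region, at its underside.
Things that resemble listed ones, but are neither listed nor needed, are in the scene too. Leave any green, purple or red look-alike of the tall_roll alone.

How it is judged:
By the outcome, as a careful person would: the job done as asked, in the order asked, and still so for the second after the job is handed in, with the robot touching nothing.
It also fails if it takes over 58 s, if anything falls off the work surface, if the arm or the gripper's body presses on something with over 40 N, if the wrist force passes 120 N, or if a joint passes its speed limit or range.

### The arm

A 7-joint arm with a two-finger parallel gripper is mounted at the origin on the work surface. World frame = base frame: x ahead of the robot, y to its left, z up, the work surface at z = 0. Lengths are in m, angles in rad, forces in N, time in s.
With the tool pointing down it reaches from about 0.425 to 0.975 m from the base axis. Payload 16.7 kg.
Tool frame: the origin (TCP) lies on the centre line of the jaws, within the pads' length; the fingertips stand 17 mm ahead of it and the grasp point (between the pads) lies 2 mm behind it (tcp_to_tips is the distance from the TCP to the fingertips, in m); z points along the fingers, y is the line along which they close (so a half turn about z gives the same grasp; the last joint's range is limited). The gripper opens to 85 mm and grips with 20 to 120 N. Pads are 22 mm wide; open, the fingers measure 114 mm over their backs; the gripper's body (76 mm by 85 mm) begins 54 mm behind the grasp point. The pads swing forward as they close: fully open they stand 13 mm farther back than shut.
Start: joints at [1.155, 0.426, 0.074, 1.606, -0.034, 1.111, -0.067], TCP at [0.177, -0.651, 0.248] pointing down, gripper open.
Joint ranges: [-2.85, 2.85], [-0.5, 2.14], [-1.23, 1.37], [0.21, 2.46], [-1.02, 4.16], [0.16, 2.05], [-2.73, 2.73]. Speed limits (rad/s): [1.89, 1.89, 2.39, 2.39, 3.01, 3.01, 3.01].

### API

Orientations are given as a rotation vector (axis times angle).
In Python, from plant import * gives the robot as it stands.
- The arm moves only by the shell command python3 -m crank 'ROWS'. ROWS is JSON, a list of rows, each an object of numbers: "dx", "dy", "dz": the shift along the tool's x, y, z as a fraction of full scale; "ax", "ay", "az": the turn, a rotation vector about the tool's x, y, z as a fraction of full scale; "hand": the opening, from -1 (shut) to 1 (fully open). In form: [{"dx": .., "dy": .., "dz": .., "ax": .., "ay": .., "az": .., "hand": ..}, ...]. A call has 1 to 20 rows; each row shifts and turns the commanded pose from where the row before left it, along the tool's axes as they then stand; what a row does not reach is not made up. Full scale, the value 1, is 30 mm for a shift and 0.08 rad for a turn. A row lasts 1/12 s, in which the tool goes at most 41.7 mm and 7.16 degrees, less where a joint would pass 70% of its speed; a pose out of reach is approached as far as the arm can. A call with a number of a shift or a turn outside -1 to 1 is refused whole. A call with a gripper value outside its range is refused whole. The fingers move at their own pace and stop on an object; the grip force is fixed at half the most. Time passes only in rows, so rows that do not move let the fingers close. It gives the time, the measured TCP pose, the force, the opening and the grip force at its end, in the units of the state.
- observe(): the state, without advancing time (a new reading comes with each control period).
- capture(name): name is "scene" or "top" or "wrist"; returns the picture (420x560x3 uint8, blue, green, red); there is no depth.
- camera_model(name): a dict with "fx", "fy", "cx", "cy" (pixels), "xyz" and "rotation" of the camera in the world. Camera axes: x right, y up, looking along -z (the intrinsics and any distortion apply to the point x, -y, -z); pixel columns grow to the right and rows downward; lengths in m; the calibration is good to about 2 mm. A picture is of the moment at which its call begins: read the wrist's pose just before it. camera_model takes no time and is no camera call; for the wrist camera it gives the pose at the moment of the call.
- finish_job(): hands the job in; it is judged then, once.
The state is a dict: "time_s": time; "joints": joint angles; "qd": joint speeds; "joint_torque": joint torques, N m; "ee_pos": TCP position; "ee_rot": TCP orientation; "force": force on the tool from outside, world axes, zero at the start; "torque": the same for the moment, N m; "width": finger opening in m; "gripper_force": force on a finger pad.
Only numpy, scipy, OpenCV 4.12 (cv2) and the standard library are available. Lean on these libraries where they do the work, as an engineer would, in place of code of your own. Each camera call takes 0.05 s, during which the arm holds its last target. There are 200 camera calls.

## Working session

There is one attempt and no reset: what is moved stays moved. The work goes in short steps, Python scripts to look and compute and a shell command to move; the robot and the scene stay as the last step left them, time stands still between calls to the robot, and variables do not carry over. Pictures are saved under pics/ and viewed, at most 10 in all, crops included, and the job is handed in when it is done.

```bash
mkdir -p pics; ls; python3 - <<'E'
from plant import *
import cv2
print(observe())
for n in("scene","top"):
    cv2.imwrite(f"pics/{n}0.png",capture(n)); m=camera_model(n); print(n,m)
print(camera_model("wrist"))
E
```

```text
pics
{'time_s': 0.0, 'joints': array([ 1.15549491,  0.42673331,  0.07386277,  1.60659943, -0.03407106,
        1.11078734, -0.06709406]), 'qd': array([-4.25129532e-04,  1.39511368e-03,  2.73223595e-04, -1.31039545e-04,
        6.01380478e-05,  1.34769016e-04,  7.38431638e-04]), 'joint_torque': array([ 2.40596724e-03, -9.49821281e+01,  3.76010165e+00, -4.63505709e+01,
        1.87365955e-02,  1.01412777e-02, -4.83260919e-05]), 'ee_pos': array([ 0.17717068, -0.65094289,  0.24761341]), 'ee_rot': array([-3.11267043e+00, -4.16091821e-01,  4.56571851e-04]), 'force': array([-0.91571585,  0.26440618,  0.18251549]), 'torque': array([ 0.02833087, -0.00230103, -0.01563249]), 'gripper_force': 0.0, 'width': 0.08542155585716715}
scene {'fx': 397.48791325272975, 'fy': 397.48791325272975, 'cx': 277.5455036221052, 'cy': 213.43170624962056, 'xyz': array([1.36309179, 0.01850644, 0.80390684]), 'rotation': array([0.67626055, 0.61653753, 1.39997388])}
top {'fx': 412.2147962768841, 'fy': 412.2147962768841, 'cx': 276.14806146263345, 'cy': 209.35051444828196, 'xyz': array([0.36609227, 0.09363178, 1.23290137]), 'rotation': array([ 0.14300305, -0.12447727, -1.57847638])}
{'fx': 312.0829388186505, 'fy': 312.0829388186505, 'cx': 275.0024347375283, 'cy': 213.54283627938798, 'xyz': array([ 0.24429159, -0.63205591,  0.37303548]), 'rotation': array([-0.23764196,  0.18517035, -1.29596363])}
```

View pics/scene0.png

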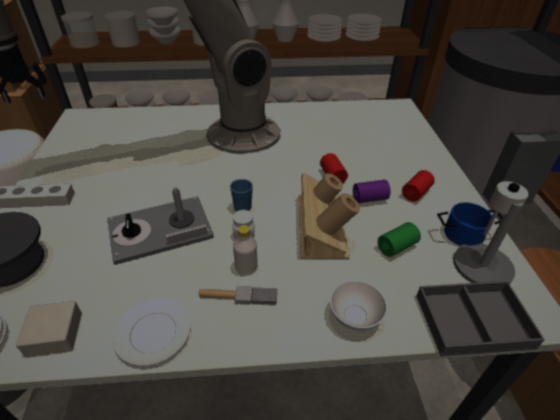

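View pics/top0.png

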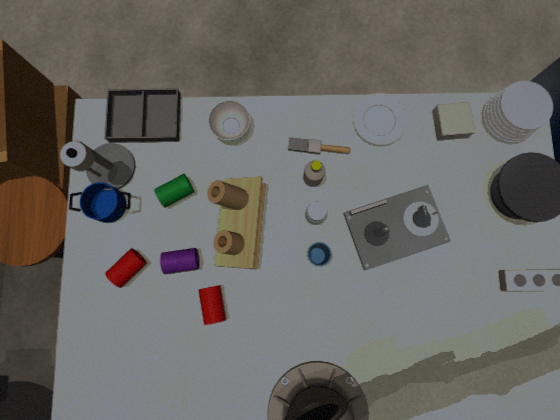

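The scene picture shows two brown rolls on the rack: a taller one at scene (337,213) / top (228,194), and a shorter one at scene (327,188) / top (229,242). Possible confusions are green at scene (399,239), purple (371,191), red (334,168) and (418,185), all lying on the table. The dispenser is at top (397,227) with its spindle at about (377,233) and knob at about (424,215). I'll check the choice in an enlarged crop.

```bash
python3 - <<'E'
import cv2,numpy as np
t=cv2.imread("pics/top0.png");s=cv2.imread("pics/scene0.png")
f=lambda i,x,y,w,h:cv2.convertScaleAbs(cv2.resize(i[y:y+h,x:x+w],(400,300),interpolation=cv2.INTER_CUBIC),alpha=1.5)
a=f(t,195,165,120,90)   # TL scale 3.333
b=f(t,340,180,120,90)
c=f(s,280,165,120,90)
d=f(s,100,175,120,90)
cv2.imwrite("pics/crop1.png",np.vstack([np.hstack([a,b]),np.hstack([c,d])]))
E
```

```text
(no output)
```

View pics/crop1.png

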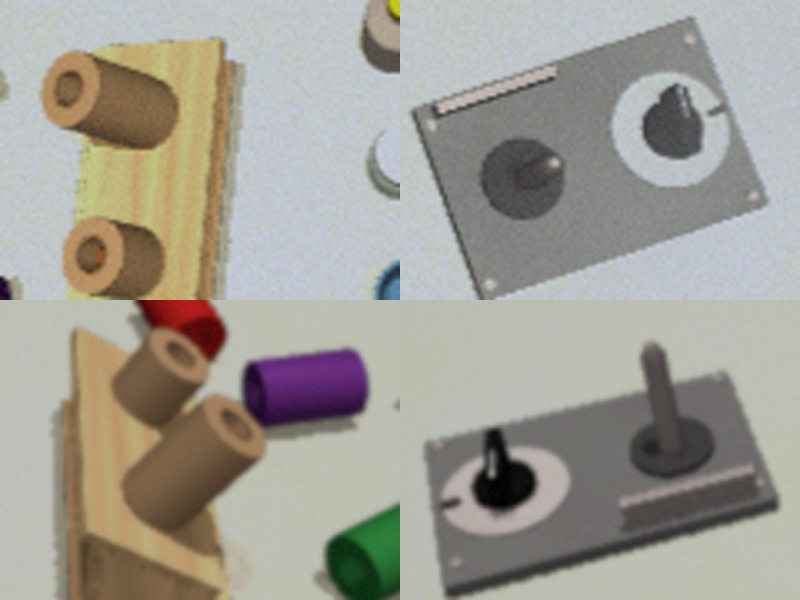

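The crop confirms the longer roll is the +x one: its upper end is at top (215.7,191.7) and scene (351,201.6). The wedge is at the dial's right edge in the top view, and the tear bar and spindle are clear. Now I'll triangulate.

```bash
cat >h.py <<'E'
from plant import *
import numpy as np,cv2
from scipy.spatial.transform import Rotation as R
from scipy.optimize import least_squares
C={n:camera_model(n) for n in("scene","top")}
def ray(m,u,v):
    m=C[m] if isinstance(m,str) else m
    d=R.from_rotvec(m["rotation"]).apply([(u-m["cx"])/m["fx"],-(v-m["cy"])/m["fy"],-1]); return m["xyz"],d
def atz(m,u,v,z):
    o,d=ray(m,u,v); return o+d*(z-o[2])/d[2]
def proj(m,p):
    m=C[m] if isinstance(m,str) else m
    q=R.from_rotvec(m["rotation"]).inv().apply(np.asarray(p)-m["xyz"]); q=np.atleast_2d(q)
    return np.c_[m["cx"]-m["fx"]*q[:,0]/q[:,2],m["cy"]+m["fy"]*q[:,1]/q[:,2]]
def tri(*obs):
    A=0;b=0
    for m,u,v in obs:
        o,d=ray(m,u,v);d=d/np.linalg.norm(d);P=np.eye(3)-np.outer(d,d);A=A+P;b=b+P@o
    x=np.linalg.solve(A,b); return x,[np.round(proj(m,x)[0]-[u,v],1) for m,u,v in obs]
np.set_printoptions(precision=4,suppress=True)
E
python3 - <<'E'
from h import *
T=lambda x,y:("top",195+x*.3,165+y*.3)
T2=lambda x,y:("top",340+(x-400)*.3,180+y*.3)
S=lambda x,y:("scene",280+x*.3,165+(y-300)*.3)
S2=lambda x,y:("scene",100+(x-400)*.3,175+(y-300)*.3)
print("tall top",tri(T(69,89),S(236,423)))
print("short top",tri(T(91,256),S(180,352)))
print("spindle tip",tri(T2(555,159),S2(651,345)))
print("seat",tri(T2(523,179),S2(672,446)),atz(*T2(523,179),.024),atz(*S2(672,446),.024))
print("dial",tri(T2(671,130),S2(507,490)),atz(*T2(671,130),.02),atz(*S2(507,490),.02))
print("wedge in/out",atz(*T2(709,115),.025),atz(*T2(724,105),.025),atz(*S2(460,501),.025),atz(*S2(442,505),.025))
co=[atz(*T2(*p),.018) for p in((413,110),(693,17),(768,203),(485,299))]
print("corners",np.array(co),np.mean(co,0),[np.linalg.norm(co[i]-co[i-1]) for i in range(4)])
E
```

```text
tall top (array([0.604 , 0.2697, 0.1436]), [array([-0.4, -0.1]), array([-0.4,  0. ])])
short top (array([0.4709, 0.2545, 0.1116]), [array([-0.3, -0. ]), array([-0.3,  0. ])])
spindle tip (array([ 0.5014, -0.1882,  0.1321]), [array([-0.5,  0. ]), array([-0.5, -0.1])])
seat (array([ 0.4981, -0.1889,  0.0173]), [array([-0.3,  0. ]), array([-0.3, -0. ])]) [ 0.4974 -0.1883  0.024 ] [ 0.5057 -0.1862  0.024 ]
dial (array([ 0.5404, -0.3229,  0.015 ]), [array([-0.5,  0.1]), array([-0.5, -0.1])]) [ 0.5399 -0.3226  0.02  ] [ 0.546  -0.3192  0.02  ]
wedge in/out [ 0.5522 -0.3553  0.025 ] [ 0.561  -0.3692  0.025 ] [ 0.5615 -0.3531  0.025 ] [ 0.5651 -0.3668  0.025 ]
corners [[ 0.5611 -0.0949  0.018 ]
 [ 0.6428 -0.3502  0.018 ]
 [ 0.4742 -0.4037  0.018 ]
 [ 0.3933 -0.1512  0.018 ]] [ 0.5179 -0.25    0.018 ] [np.float64(0.17703534246561514), np.float64(0.2680566600127313), np.float64(0.1769600602902171), np.float64(0.2651940352938647)]
```

Measured heights come out 3–6 mm low against the known sizes (roll end .149, tip .136), and the plate measures 177x267, so the choice and the geometry hold. Next is a helper for row values and a wrist look at the dispenser on the way.

```bash
cat >>h.py <<'E'
def M(p,r):
    T=np.eye(4);T[:3,:3]=r.as_matrix();T[:3,3]=p;return T
def now():
    o=observe();return M(o["ee_pos"],R.from_rotvec(o["ee_rot"]))
def orient(z,y):  # tool z, approx tool y
    z=np.array(z,float);z/=np.linalg.norm(z);y=np.array(y,float);y-=z*(y@z);y/=np.linalg.norm(y)
    return R.from_matrix(np.c_[np.cross(y,z),y,z])
def plan(Tt,N=None,T0=None):
    """N equal rows, (dx,dy,dz,ax,ay,az), from T0 to Tt"""
    from scipy.linalg import logm,expm
    T0=now() if T0 is None else T0
    rel=np.linalg.inv(T0)@Tt
    L=np.real(logm(rel))
    def row(n):
        E=expm(L/n);return np.r_[E[:3,3]/.03,R.from_matrix(E[:3,:3]).as_rotvec()/.08]
    if N is None:
        N=1
        while abs(row(N)).max()>.95:N+=1
    print("N",N,"row",np.round(row(N),3));return Tt
E
python3 - <<'E'
from h import *
T=now();m=camera_model("wrist")
c=T[:3,:3].T@(m["xyz"]-T[:3,3]);ax=T[:3,:3].T@R.from_rotvec(m["rotation"]).apply([0,0,-1]);up=T[:3,:3].T@R.from_rotvec(m["rotation"]).apply([0,1,0])
print("cam in tool",c,"look",ax,"up",up)
for z in(.3,.2):
  t=(z-.03-c[2])/ax[2];print(c+ax*t)
print("T",T)
yaw=np.radians(-40);Rt=orient([0,0,-1],[np.cos(yaw),np.sin(yaw),0])
print("offset world",Rt.as_matrix()@(c+ax*(.25-c[2])/ax[2]))
tgt=np.array([.515,-.26,.03])-Rt.as_matrix()@(c+ax*(.25-c[2])/ax[2])
print(tgt);plan(M(tgt,Rt))
for n,u,v in(("mug",319,252),("jar",316,210),("bottle",316,168)):print(n,atz("top",u,v,.08))
E
```

```text
cam in tool [ 0.0697 -0.0008 -0.1254] look [-0.2767 -0.0015  0.961 ] up [0.961  0.     0.2767]
[-0.0441 -0.0014  0.27  ]
[-0.0153 -0.0012  0.17  ]
T [[ 0.9649  0.2627 -0.0004  0.1772]
 [ 0.2627 -0.9649  0.0011 -0.651 ]
 [-0.0001 -0.0011 -1.      0.2477]
 [ 0.      0.      0.      1.    ]]
offset world [-0.0257 -0.0285 -0.25  ]
[ 0.5407 -0.2315  0.28  ]
N 19 row [ 0.944 -0.296 -0.057 -0.001 -0.    -0.399]
mug [ 0.4421 -0.0119  0.08  ]
jar [ 0.5608 -0.0067  0.08  ]
bottle [ 0.6836 -0.0101  0.08  ]
```

```bash
python3 -m crank '[{"dx":0.94,"dy":-0.3,"dz":-0.06,"az":-0.4},{"dx":0.94,"dy":-0.3,"dz":-0.06,"az":-0.4},{"dx":0.94,"dy":-0.3,"dz":-0.06,"az":-0.4},{"dx":0.94,"dy":-0.3,"dz":-0.06,"az":-0.4},{"dx":0.94,"dy":-0.3,"dz":-0.06,"az":-0.4},{"dx":0.94,"dy":-0.3,"dz":-0.06,"az":-0.4},{"dx":0.94,"dy":-0.3,"dz":-0.06,"az":-0.4},{"dx":0.94,"dy":-0.3,"dz":-0.06,"az":-0.4},{"dx":0.94,"dy":-0.3,"dz":-0.06,"az":-0.4},{"dx":0.94,"dy":-0.3,"dz":-0.06,"az":-0.4},{"dx":0.94,"dy":-0.3,"dz":-0.06,"az":-0.4},{"dx":0.94,"dy":-0.3,"dz":-0.06,"az":-0.4},{"dx":0.94,"dy":-0.3,"dz":-0.06,"az":-0.4},{"dx":0.94,"dy":-0.3,"dz":-0.06,"az":-0.4},{"dx":0.94,"dy":-0.3,"dz":-0.06,"az":-0.4},{"dx":0.94,"dy":-0.3,"dz":-0.06,"az":-0.4},{"dx":0.94,"dy":-0.3,"dz":-0.06,"az":-0.4},{"dx":0.94,"dy":-0.3,"dz":-0.06,"az":-0.4},{"dx":0.94,"dy":-0.3,"dz":-0.06,"az":-0.4},{"dx":0}]'
python3 - <<'E'
from h import *
import json
m=camera_model("wrist");o=observe();i=capture("wrist");cv2.imwrite("pics/w1.png",i)
print(o["qd"].max(),o["joints"],m)
json.dump({k:np.asarray(v).tolist() for k,v in m.items()},open("w1.json","w"))
cv2.imwrite("pics/w1b.png",cv2.convertScaleAbs(cv2.resize(i,(784,588),interpolation=cv2.INTER_CUBIC),alpha=1.4))
E
```

```text
0.0019058545384480394 [ 1.1555  0.4267  0.0739  1.6065 -0.0341  1.1108 -0.0671] {'fx': 312.0829388186505, 'fy': 312.0829388186505, 'cx': 275.0024347375283, 'cy': 213.54283627938798, 'xyz': array([ 0.2443, -0.6321,  0.373 ]), 'rotation': array([-0.2376,  0.1852, -1.296 ])}schema error: expected keys dx, dy, dz, ax, ay, az, hand
```

View pics/w1b.png

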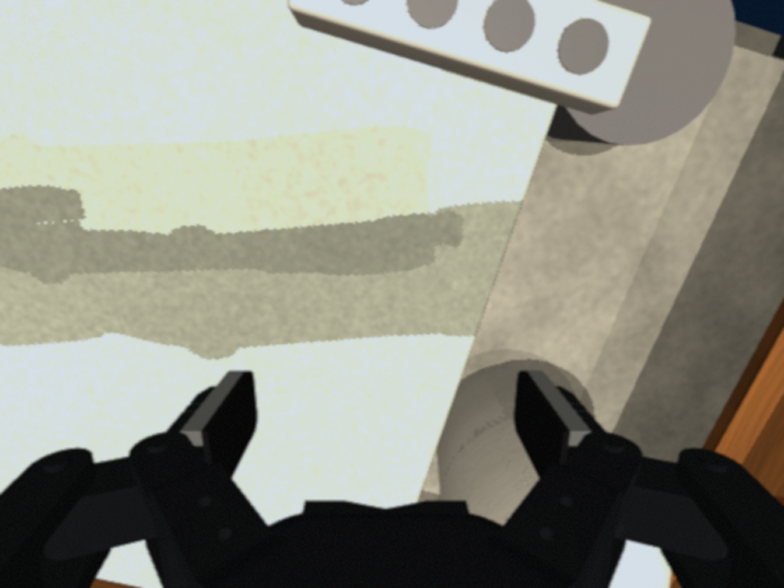

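The move was refused because every key is required. That picture is still the start view, with the gripper filling the lower third. I'll retype the rows in full, aiming so the dispenser falls in the upper part of the view.

```bash
python3 - <<'E'
from h import *
yaw=np.radians(-40);Rt=orient([0,0,-1],[np.cos(yaw),np.sin(yaw),0])
plan(M([.505,-.28,.27],Rt),18)
E
```

```text
N 18 row [ 0.891 -0.271 -0.041 -0.001 -0.    -0.421]
```

```bash
python3 -m crank '[{"dx":0.89,"dy":-0.27,"dz":-0.04,"ax":0,"ay":0,"az":-0.42,"hand":1},{"dx":0.89,"dy":-0.27,"dz":-0.04,"ax":0,"ay":0,"az":-0.42,"hand":1},{"dx":0.89,"dy":-0.27,"dz":-0.04,"ax":0,"ay":0,"az":-0.42,"hand":1},{"dx":0.89,"dy":-0.27,"dz":-0.04,"ax":0,"ay":0,"az":-0.42,"hand":1},{"dx":0.89,"dy":-0.27,"dz":-0.04,"ax":0,"ay":0,"az":-0.42,"hand":1},{"dx":0.89,"dy":-0.27,"dz":-0.04,"ax":0,"ay":0,"az":-0.42,"hand":1},{"dx":0.89,"dy":-0.27,"dz":-0.04,"ax":0,"ay":0,"az":-0.42,"hand":1},{"dx":0.89,"dy":-0.27,"dz":-0.04,"ax":0,"ay":0,"az":-0.42,"hand":1},{"dx":0.89,"dy":-0.27,"dz":-0.04,"ax":0,"ay":0,"az":-0.42,"hand":1},{"dx":0.89,"dy":-0.27,"dz":-0.04,"ax":0,"ay":0,"az":-0.42,"hand":1},{"dx":0.89,"dy":-0.27,"dz":-0.04,"ax":0,"ay":0,"az":-0.42,"hand":1},{"dx":0.89,"dy":-0.27,"dz":-0.04,"ax":0,"ay":0,"az":-0.42,"hand":1},{"dx":0.89,"dy":-0.27,"dz":-0.04,"ax":0,"ay":0,"az":-0.42,"hand":1},{"dx":0.89,"dy":-0.27,"dz":-0.04,"ax":0,"ay":0,"az":-0.42,"hand":1},{"dx":0.89,"dy":-0.27,"dz":-0.04,"ax":0,"ay":0,"az":-0.42,"hand":1},{"dx":0.89,"dy":-0.27,"dz":-0.04,"ax":0,"ay":0,"az":-0.42,"hand":1},{"dx":0.89,"dy":-0.27,"dz":-0.04,"ax":0,"ay":0,"az":-0.42,"hand":1},{"dx":0.89,"dy":-0.27,"dz":-0.04,"ax":0,"ay":0,"az":-0.42,"hand":1},{"dx":0,"dy":0,"dz":0,"ax":0,"ay":0,"az":0,"hand":1},{"dx":0,"dy":0,"dz":0,"ax":0,"ay":0,"az":0,"hand":1}]'
python3 - <<'E'
from h import *
import json
m=camera_model("wrist");o=observe();i=capture("wrist");cv2.imwrite("pics/w2.png",i)
print(abs(o["qd"]).max(),o["joints"],o["ee_pos"],o["time_s"])
json.dump({k:np.asarray(v).tolist() for k,v in m.items()},open("w2.json","w"))
cv2.imwrite("pics/w2b.png",cv2.convertScaleAbs(cv2.resize(i,(784,588),interpolation=cv2.INTER_CUBIC),alpha=1.4))
E
```

```text
time_s: 1.82
ee_pos: [0.5059, -0.2795, 0.2699]
ee_rot: [-2.847, -1.328, -0.0]
force: [-0.7, -1.0, -0.2]
width: 0.0856
gripper_force: 0.0
0.03936338519599671 [ 0.5972  0.2618 -0.2441  1.7905  0.07    1.0978 -0.3683] [ 0.5059 -0.2795  0.2699] 1.8167
```

View pics/w2b.png

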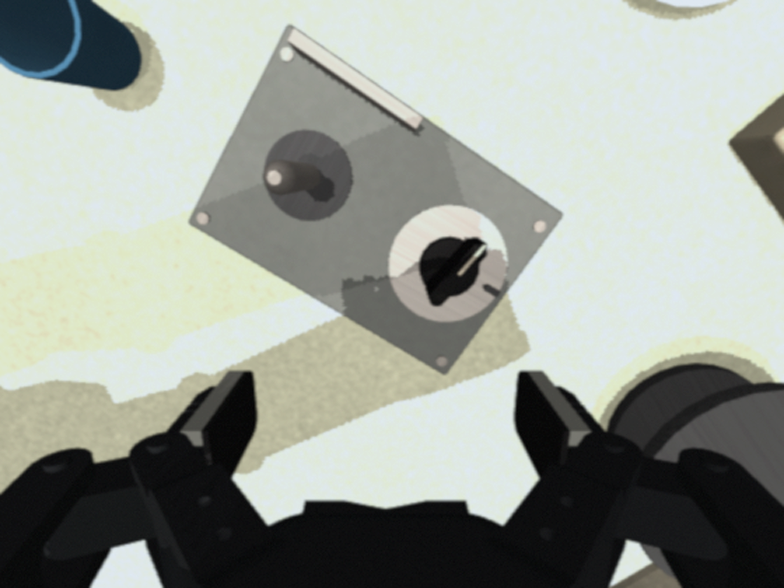

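The wrist view shows, in enlarged pixels, the spindle tip (274,178), seat flange (308,175), dial centre (449,263), wedge (484,287) to (500,294), and the knob's white line (459,274) to (486,246).

```bash
python3 - <<'E'
from h import *
import json
m={k:np.array(v) for k,v in json.load(open("w2.json")).items()}
W=lambda x,y,z:atz(m,x/1.4,y/1.4,z)
print("tip",W(274,178,.136),"seat",W(308,175,.024))
kd=W(449,263,.02);print("dial",kd)
co=np.array([W(290,25,.018),W(562,213,.018),W(445,373,.018),W(190,222,.018)])
c=co.mean(0);print(co,c,[np.linalg.norm(co[i]-co[i-1]) for i in range(4)])
ex=(co[0]+co[1]-co[2]-co[3])[:2];yaw=np.arctan2(ex[1],ex[0]);ey=(co[0]+co[3]-co[1]-co[2])[:2];yaw2=np.arctan2(-ey[0],ey[1]);print("yaw",yaw,yaw2)
y=(yaw+yaw2)/2;rot=np.array([[np.cos(y),-np.sin(y)],[np.sin(y),np.cos(y)]])
print("seat",c[:2]+rot@[0,.065],"knob",c[:2]+rot@[0,-.075])
k=c[:2]+rot@[0,-.075]
for n,p in(("wedge in",W(484,287,.025)),("wedge out",W(500,294,.023)),):
  d=p[:2]-k;print(n,p,np.hypot(*d),y-np.arctan2(d[1],d[0]), "vs dial", y-np.arctan2(*(p-kd)[:2][::-1]))
a,b=W(459,274,.066),W(486,246,.066);d=b-a;print("line",a,b,y-np.arctan2(d[1],d[0]),"nose from k",y-np.arctan2(*(b[:2]-k)[::-1]), np.hypot(*(b[:2]-k)))
E
```

```text
tip [ 0.4998 -0.1859  0.136 ] seat [ 0.501  -0.1852  0.024 ]
dial [ 0.5446 -0.3182  0.02  ]
[[ 0.5644 -0.095   0.018 ]
 [ 0.6445 -0.3461  0.018 ]
 [ 0.4771 -0.3998  0.018 ]
 [ 0.3965 -0.1481  0.018 ]] [ 0.5206 -0.2472  0.018 ] [np.float64(0.17607297320797732), np.float64(0.2636452671800265), np.float64(0.17586321703305569), np.float64(0.2643132529949247)]
yaw 0.3084825749421374 0.3092470956478951
seat [ 0.5009 -0.1853] knob [ 0.5434 -0.3187]
wedge in [ 0.555  -0.3535  0.025 ] 0.036655718588217485 1.557658089019939 vs dial 1.5911100599848633
wedge out [ 0.5621 -0.3684  0.023 ] 0.05307584112910092 1.5204124027768269 vs dial 1.5436726835616659
line [ 0.5459 -0.3185  0.066 ] [ 0.5747 -0.3144  0.066 ] 0.16595528427173484 nose from k 0.17153534511807 0.03159038561038896
```

Everything agrees: seat (.501,-.185), knob (.544,-.3185), knob angle about 0.17, wedge about 1.54. Now to the rack, with the tool tilted along the tall roll's axis.

```bash
python3 - <<'E'
from h import *
from scipy.linalg import logm,expm
a=np.array([.018,.5,.866]);foot=np.array([.602,.220,.063])
Rt=orient(-a,[1,-.036,0]);Tt=M(foot+.19*a,Rt);print(Tt[:3,3],Rt.as_rotvec())
T0=now();plan(Tt,22);L=np.real(logm(np.linalg.inv(T0)@Tt))
for k in range(0,23,4):
  T=T0@expm(L*k/22);print(T[:3,3],(T[:3,3]+.017*T[:3,2])[2])
E
```

```text
[0.6054 0.315  0.2275] [ 1.9646  1.8951 -0.5267]
N 22 row [ 0.907 -0.204 -0.171 -0.099 -0.286 -0.368]
[ 0.5052 -0.2809  0.2698] 0.25277813281674427
[ 0.5523 -0.1792  0.2862] 0.2693022532881007
[ 0.5874 -0.0716  0.2917] 0.2750614693445417
[0.6096 0.0394 0.2864] 0.2700652002838984
[0.6183 0.1512 0.2703] 0.25457294569066097
[0.6132 0.2614 0.2442] 0.22908825170251387
```

```bash
python3 -m crank '[{"dx":0.91,"dy":-0.2,"dz":-0.17,"ax":-0.1,"ay":-0.29,"az":-0.37,"hand":1},{"dx":0.91,"dy":-0.2,"dz":-0.17,"ax":-0.1,"ay":-0.29,"az":-0.37,"hand":1},{"dx":0.91,"dy":-0.2,"dz":-0.17,"ax":-0.1,"ay":-0.29,"az":-0.37,"hand":1},{"dx":0.91,"dy":-0.2,"dz":-0.17,"ax":-0.1,"ay":-0.29,"az":-0.37,"hand":1},{"dx":0.91,"dy":-0.2,"dz":-0.17,"ax":-0.1,"ay":-0.29,"az":-0.37,"hand":1},{"dx":0.91,"dy":-0.2,"dz":-0.17,"ax":-0.1,"ay":-0.29,"az":-0.37,"hand":1},{"dx":0.91,"dy":-0.2,"dz":-0.17,"ax":-0.1,"ay":-0.29,"az":-0.37,"hand":1},{"dx":0.91,"dy":-0.2,"dz":-0.17,"ax":-0.1,"ay":-0.29,"az":-0.37,"hand":1},{"dx":0.91,"dy":-0.2,"dz":-0.17,"ax":-0.1,"ay":-0.29,"az":-0.37,"hand":1},{"dx":0.91,"dy":-0.2,"dz":-0.17,"ax":-0.1,"ay":-0.29,"az":-0.37,"hand":1},{"dx":0.91,"dy":-0.2,"dz":-0.17,"ax":-0.1,"ay":-0.29,"az":-0.37,"hand":1},{"dx":0.91,"dy":-0.2,"dz":-0.17,"ax":-0.1,"ay":-0.29,"az":-0.37,"hand":1},{"dx":0.91,"dy":-0.2,"dz":-0.17,"ax":-0.1,"ay":-0.29,"az":-0.37,"hand":1},{"dx":0.91,"dy":-0.2,"dz":-0.17,"ax":-0.1,"ay":-0.29,"az":-0.37,"hand":1},{"dx":0.91,"dy":-0.2,"dz":-0.17,"ax":-0.1,"ay":-0.29,"az":-0.37,"hand":1},{"dx":0.91,"dy":-0.2,"dz":-0.17,"ax":-0.1,"ay":-0.29,"az":-0.37,"hand":1},{"dx":0.91,"dy":-0.2,"dz":-0.17,"ax":-0.1,"ay":-0.29,"az":-0.37,"hand":1},{"dx":0.91,"dy":-0.2,"dz":-0.17,"ax":-0.1,"ay":-0.29,"az":-0.37,"hand":1}]'
python3 - <<'E'
from h import *
a=np.array([.018,.5,.866]);foot=np.array([.602,.220,.063])
plan(M(foot+.19*a,orient(-a,[1,-.036,0])),5);print(observe()["joints"])
E
```

```text
time_s: 3.37
ee_pos: [0.6205, 0.2065, 0.2562]
ee_rot: [2.134, 1.817, -0.45]
force: [1.3, -0.2, -0.2]
width: 0.0855
gripper_force: 0.0
N 5 row [ 0.717 -0.181 -0.155 -0.079 -0.212 -0.292]
[-0.2696  0.5592 -0.4678  1.4856  0.5382  1.5088 -1.0076]
```

```bash
python3 -m crank '[{"dx":0.72,"dy":-0.18,"dz":-0.155,"ax":-0.08,"ay":-0.21,"az":-0.29,"hand":1},{"dx":0.72,"dy":-0.18,"dz":-0.155,"ax":-0.08,"ay":-0.21,"az":-0.29,"hand":1},{"dx":0.72,"dy":-0.18,"dz":-0.155,"ax":-0.08,"ay":-0.21,"az":-0.29,"hand":1},{"dx":0.72,"dy":-0.18,"dz":-0.155,"ax":-0.08,"ay":-0.21,"az":-0.29,"hand":1},{"dx":0.72,"dy":-0.18,"dz":-0.155,"ax":-0.08,"ay":-0.21,"az":-0.29,"hand":1},{"dx":0,"dy":0,"dz":0,"ax":0,"ay":0,"az":0,"hand":1},{"dx":0,"dy":0,"dz":0,"ax":0,"ay":0,"az":0,"hand":1}]'
python3 - <<'E'
from h import *
import json
m=camera_model("wrist");o=observe();i=capture("wrist");cv2.imwrite("pics/w3.png",i)
print(abs(o["qd"]).max(),o["joints"],now())
json.dump({k:np.asarray(v).tolist() for k,v in m.items()},open("w3.json","w"))
a=np.array([.018,.5,.866]);foot=np.array([.602,.220,.063])
print("expected px*1.4 top/foot",proj(m,foot+.1*a)*1.4,proj(m,foot)*1.4)
cv2.imwrite("pics/w3b.png",cv2.convertScaleAbs(cv2.resize(i,(784,588),interpolation=cv2.INTER_CUBIC),alpha=1.2))
E
```

```text
time_s: 3.95
ee_pos: [0.6046, 0.316, 0.2267]
ee_rot: [1.964, 1.898, -0.526]
force: [1.2, -0.7, 0.5]
width: 0.0852
gripper_force: 0.0
0.0351605236255622 [-0.4499  0.6848 -0.4813  1.3745  0.5965  1.6111 -1.0539] [[ 0.032   0.9993 -0.0179  0.6053]
 [ 0.866  -0.0366 -0.4987  0.3148]
 [-0.499   0.0005 -0.8666  0.2273]
 [ 0.      0.      0.      1.    ]]
expected px*1.4 top/foot [[388.4477 318.6089]] [[387.4351 275.6736]]
```

View pics/w3b.png

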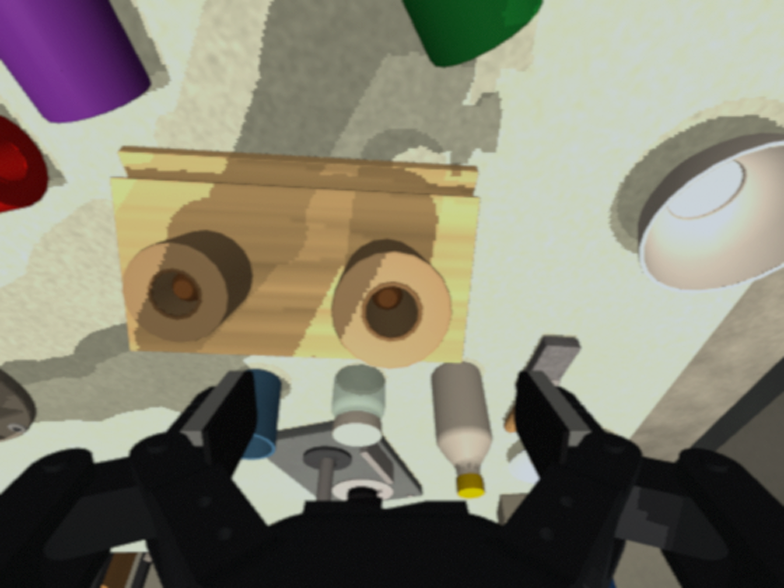

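The wrist view is as expected. The tall roll's upper end is centred at (392,309), diameter 120 px, so about 0.23 m away, and the short one is at (183,291) to the left. The rack edges are turned about 2.5° more than I assumed. I'll refine and plan the approach along the roll's axis.

```bash
python3 - <<'E'
from h import *
import json
m={k:np.array(v) for k,v in json.load(open("w3.json")).items()}
for z in(.145,.1475,.15):print(atz(m,392/1.4,309/1.4,z))
e=[atz(m,x/1.4,y/1.4,z) for x,y,z in((112,178,.0245),(480,197,.0245),(130,350,.095),(465,362,.095))]
print(np.array(e),e[1]-e[0],e[3]-e[2])
a=np.array([.036,.4985,.866]);top=atz(m,392/1.4,309/1.4,.1475)
Rt=orient(-a,[1,-.072,0])
T1=plan(M(top+.03*a,Rt),4);plan(M(top-.034*a,Rt),5,T1)
E
```

```text
[0.6057 0.2723 0.145 ]
[0.6058 0.275  0.1475]
[0.6058 0.2777 0.15  ]
[[0.4097 0.2849 0.0245]
 [0.6711 0.2602 0.0245]
 [0.4027 0.1787 0.095 ]
 [0.6614 0.1543 0.095 ]] [ 0.2614 -0.0246  0.    ] [ 0.2587 -0.0244  0.    ]
N 4 row [ 0.046  0.023  0.492  0.057 -0.003  0.095]
N 5 row [ 0.    -0.     0.427  0.     0.    -0.   ]
```

The rack edges give length 0.260 m and yaw -0.094. The roll end predicted from the rack is (.608,.275,.149), which matches the measured one. I'll use that axis.

```bash
python3 - <<'E'
from h import *
a=np.array([.047,.4978,.866]);top=np.array([.6065,.275,.148])
Rt=orient(-a,[1,-.094,0])
T1=plan(M(top+.03*a,Rt),5);plan(M(top-.034*a,Rt),5,T1)
E
```

```text
N 5 row [ 0.035  0.027  0.39   0.073 -0.003  0.123]
N 5 row [ 0.     0.     0.427  0.    -0.    -0.   ]
```

```bash
python3 -m crank '[{"dx":0.035,"dy":0.03,"dz":0.39,"ax":0.07,"ay":0,"az":0.12,"hand":1},{"dx":0.035,"dy":0.03,"dz":0.39,"ax":0.07,"ay":0,"az":0.12,"hand":1},{"dx":0.035,"dy":0.03,"dz":0.39,"ax":0.07,"ay":0,"az":0.12,"hand":1},{"dx":0.035,"dy":0.03,"dz":0.39,"ax":0.07,"ay":0,"az":0.12,"hand":1},{"dx":0.035,"dy":0.03,"dz":0.39,"ax":0.07,"ay":0,"az":0.12,"hand":1},{"dx":0,"dy":0,"dz":0.43,"ax":0,"ay":0,"az":0,"hand":1},{"dx":0,"dy":0,"dz":0.43,"ax":0,"ay":0,"az":0,"hand":1},{"dx":0,"dy":0,"dz":0.43,"ax":0,"ay":0,"az":0,"hand":1},{"dx":0,"dy":0,"dz":0.43,"ax":0,"ay":0,"az":0,"hand":1},{"dx":0,"dy":0,"dz":0.43,"ax":0,"ay":0,"az":0,"hand":1},{"dx":0,"dy":0,"dz":0,"ax":0,"ay":0,"az":0,"hand":1}]'
python3 -m crank '[{"dx":0,"dy":0,"dz":0,"ax":0,"ay":0,"az":0,"hand":0},{"dx":0,"dy":0,"dz":0,"ax":0,"ay":0,"az":0,"hand":-1},{"dx":0,"dy":0,"dz":0,"ax":0,"ay":0,"az":0,"hand":-1},{"dx":0,"dy":0,"dz":0,"ax":0,"ay":0,"az":0,"hand":-1},{"dx":0,"dy":0,"dz":0,"ax":0,"ay":0,"az":0,"hand":-1},{"dx":0,"dy":0,"dz":0,"ax":0,"ay":0,"az":0,"hand":-1},{"dx":0,"dy":0,"dz":0,"ax":0,"ay":0,"az":0,"hand":-1},{"dx":0,"dy":0,"dz":0,"ax":0,"ay":0,"az":0,"hand":-1},{"dx":0,"dy":0,"dz":0,"ax":0,"ay":0,"az":0,"hand":-1}]'
```

```text
time_s: 4.92
ee_pos: [0.6044, 0.2567, 0.1163]
ee_rot: [2.023, 1.846, -0.544]
force: [0.7, -0.3, -0.4]
width: 0.0852
gripper_force: 0.0
time_s: 5.67
ee_pos: [0.6052, 0.2597, 0.1194]
ee_rot: [2.023, 1.847, -0.537]
force: [-0.4, 2.2, 6.1]
width: 0.0635
gripper_force: 66.4
```

Gripped at 63.5 mm (the roll is 64). Now I'll lift along the peg axis.

```bash
python3 -m crank '[{"dx":0,"dy":0,"dz":-0.2,"ax":0,"ay":0,"az":0,"hand":-1},{"dx":0,"dy":0,"dz":-0.3,"ax":0,"ay":0,"az":0,"hand":-1},{"dx":0,"dy":0,"dz":-0.3,"ax":0,"ay":0,"az":0,"hand":-1},{"dx":0,"dy":0,"dz":-0.3,"ax":0,"ay":0,"az":0,"hand":-1}]'
python3 -m crank '[{"dx":0,"dy":0,"dz":-0.4,"ax":0,"ay":0,"az":0,"hand":-1},{"dx":0,"dy":0,"dz":-0.4,"ax":0,"ay":0,"az":0,"hand":-1},{"dx":0,"dy":0,"dz":-0.4,"ax":0,"ay":0,"az":0,"hand":-1},{"dx":0,"dy":0,"dz":-0.5,"ax":0,"ay":0,"az":0,"hand":-1},{"dx":0,"dy":0,"dz":-0.5,"ax":0,"ay":0,"az":0,"hand":-1},{"dx":0,"dy":0,"dz":0,"ax":0,"ay":0,"az":0,"hand":-1}]'
python3 - <<'E'
from h import *
from scipy.linalg import logm,expm
T=now();c=T[:3,:3]@[0,0,.066]+T[:3,3];print("lower end",c)
Rt=orient([0,0,-1],[np.cos(-.4),np.sin(-.4),0])
T1=plan(M([.60,.26,.30],Rt),9)
T2=plan(M([.501,-.185,.25],Rt),None,T1)
plan(M([.501,-.185,.26],Rt),20)
L=np.real(logm(np.linalg.inv(T)@M([.501,-.185,.26],Rt)))
for k in range(0,21,2):
  X=T@expm(L*k/20);print(k,X[:3,3],(X[:3,3]+.066*X[:3,2])[2])
E
```

```text
time_s: 6.0
ee_pos: [0.6065, 0.2762, 0.1483]
ee_rot: [2.023, 1.847, -0.539]
force: [0.2, -0.2, -1.5]
width: 0.0638
gripper_force: 66.1
time_s: 6.5
ee_pos: [0.6097, 0.3108, 0.2077]
ee_rot: [2.024, 1.849, -0.533]
force: [0.7, 0.7, -0.8]
width: 0.0638
gripper_force: 66.1
lower end [0.607  0.2783 0.1503]
N 9 row [-0.285  0.017 -0.276  0.115  0.713  0.42 ]
N 16 row [-0.934  0.171  0.104  0.     0.     0.   ]
N 20 row [-0.851  0.02   0.146  0.052  0.321  0.189]
0 [0.6097 0.3108 0.2077] 0.15033175278616176
2 [0.6061 0.262  0.2247] 0.16576841356264688
4 [0.6009 0.2126 0.2392] 0.17882175086936092
6 [0.5939 0.1627 0.2511] 0.1894474385666803
8 [0.5853 0.1124 0.2604] 0.19760993495622164
10 [0.5751 0.0621 0.2671] 0.20328261138834783
12 [0.5633 0.0118 0.271 ] 0.206447848617839
14 [ 0.5499 -0.0382  0.2723] 0.20709710055906727
16 [ 0.5351 -0.0878  0.2709] 0.2052309252099762
18 [ 0.5187 -0.1368  0.2668] 0.20085898263296742
20 [ 0.501 -0.185  0.26 ] 0.19399999999999995
```

```bash
python3 -m crank '[{"dx":-0.85,"dy":0.02,"dz":0.146,"ax":0.05,"ay":0.32,"az":0.19,"hand":-1},{"dx":-0.85,"dy":0.02,"dz":0.146,"ax":0.05,"ay":0.32,"az":0.19,"hand":-1},{"dx":-0.85,"dy":0.02,"dz":0.146,"ax":0.05,"ay":0.32,"az":0.19,"hand":-1},{"dx":-0.85,"dy":0.02,"dz":0.146,"ax":0.05,"ay":0.32,"az":0.19,"hand":-1},{"dx":-0.85,"dy":0.02,"dz":0.146,"ax":0.05,"ay":0.32,"az":0.19,"hand":-1},{"dx":-0.85,"dy":0.02,"dz":0.146,"ax":0.05,"ay":0.32,"az":0.19,"hand":-1},{"dx":-0.85,"dy":0.02,"dz":0.146,"ax":0.05,"ay":0.32,"az":0.19,"hand":-1},{"dx":-0.85,"dy":0.02,"dz":0.146,"ax":0.05,"ay":0.32,"az":0.19,"hand":-1},{"dx":-0.85,"dy":0.02,"dz":0.146,"ax":0.05,"ay":0.32,"az":0.19,"hand":-1},{"dx":-0.85,"dy":0.02,"dz":0.146,"ax":0.05,"ay":0.32,"az":0.19,"hand":-1},{"dx":-0.85,"dy":0.02,"dz":0.146,"ax":0.05,"ay":0.32,"az":0.19,"hand":-1},{"dx":-0.85,"dy":0.02,"dz":0.146,"ax":0.05,"ay":0.32,"az":0.19,"hand":-1},{"dx":-0.85,"dy":0.02,"dz":0.146,"ax":0.05,"ay":0.32,"az":0.19,"hand":-1},{"dx":-0.85,"dy":0.02,"dz":0.146,"ax":0.05,"ay":0.32,"az":0.19,"hand":-1},{"dx":-0.85,"dy":0.02,"dz":0.146,"ax":0.05,"ay":0.32,"az":0.19,"hand":-1},{"dx":-0.85,"dy":0.02,"dz":0.146,"ax":0.05,"ay":0.32,"az":0.19,"hand":-1},{"dx":-0.85,"dy":0.02,"dz":0.146,"ax":0.05,"ay":0.32,"az":0.19,"hand":-1},{"dx":-0.85,"dy":0.02,"dz":0.146,"ax":0.05,"ay":0.32,"az":0.19,"hand":-1},{"dx":0,"dy":0,"dz":0,"ax":0,"ay":0,"az":0,"hand":-1},{"dx":0,"dy":0,"dz":0,"ax":0,"ay":0,"az":0,"hand":-1}]'
python3 - <<'E'
from h import *
Rt=orient([0,0,-1],[np.cos(-.4),np.sin(-.4),0])
plan(M([.501,-.1855,.235],Rt),4)
E
```

```text
time_s: 8.17
ee_pos: [0.5168, -0.1407, 0.2652]
ee_rot: [2.564, 1.746, -0.065]
force: [0.6, 0.5, -2.0]
width: 0.0637
gripper_force: 66.3
N 4 row [-0.386  0.017  0.266  0.03   0.177  0.077]
```

```bash
python3 -m crank '[{"dx":-0.39,"dy":0.02,"dz":0.27,"ax":0.03,"ay":0.18,"az":0.08,"hand":-1},{"dx":-0.39,"dy":0.02,"dz":0.27,"ax":0.03,"ay":0.18,"az":0.08,"hand":-1},{"dx":-0.39,"dy":0.02,"dz":0.27,"ax":0.03,"ay":0.18,"az":0.08,"hand":-1},{"dx":-0.39,"dy":0.02,"dz":0.27,"ax":0.03,"ay":0.18,"az":0.08,"hand":-1},{"dx":0,"dy":0,"dz":0,"ax":0,"ay":0,"az":0,"hand":-1},{"dx":0,"dy":0,"dz":0,"ax":0,"ay":0,"az":0,"hand":-1}]'
python3 - <<'E'
from h import *
Rt=orient([0,0,-1],[np.cos(-.4),np.sin(-.4),0])
plan(M([.501,-.1855,.235],Rt),1)
s,w=capture("scene"),capture("wrist")
print(np.round(proj("scene",[[.501,-.1855,.136],[.501,-.1855,.169],[.501,-.1855,.269]]),1), camera_model("wrist"))
a=cv2.resize(s[130:250,110:260],(500,400),interpolation=cv2.INTER_CUBIC)
b=cv2.resize(w[180:420,190:370],(300,400),interpolation=cv2.INTER_CUBIC)
cv2.imwrite("pics/c4.png",cv2.convertScaleAbs(np.hstack([a,b]),alpha=1.5))
E
```

```text
time_s: 8.67
ee_pos: [0.5022, -0.1838, 0.2343]
ee_rot: [-2.615, -1.739, -0.001]
force: [0.7, -0.6, -1.7]
width: 0.0637
gripper_force: 66.3
N 1 row [-0.069 -0.016 -0.025 -0.006 -0.018  0.038]
[[175.6 187.2]
 [173.5 177.4]
 [166.7 144.9]] {'fx': 312.0829388186505, 'fy': 312.0829388186505, 'cx': 275.0024347375283, 'cy': 213.54283627938798, 'xyz': array([ 0.529 , -0.1176,  0.3604]), 'rotation': array([-0.2741,  0.0546, -0.3932])}
```

View pics/c4.png

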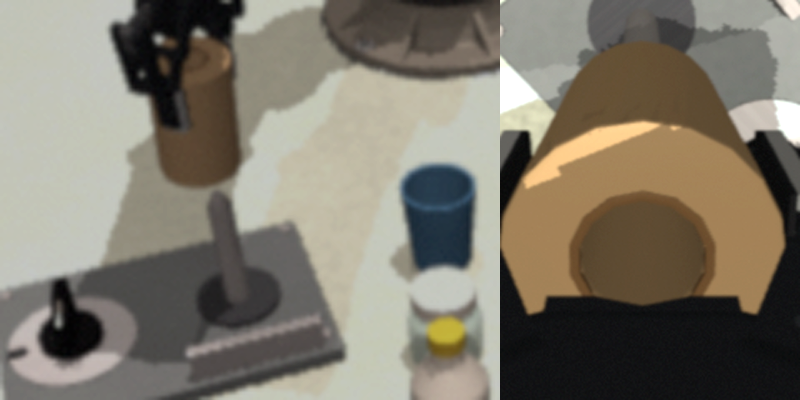

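The scene crop shows the roll held above the spindle but leaning. Its axis runs (197,58) to (199,172) in the crop, while an upright one would slant like the spindle, (217,200) to (237,295). I'll quantify the lean from both cameras before lowering.

```bash
python3 - <<'E'
from h import *
T=now();m=camera_model("wrist")
# unknown in tool frame: top centre x,z, pitch phi about tool y (axis from top to bottom = (sin phi,0,cos phi))
def pts(p):
    tx,tz,ph,ty=p
    ax=np.array([np.sin(ph),0,np.cos(ph)]);ex=np.array([np.cos(ph),0,-np.sin(ph)]);ey=np.array([0,1,0])
    t=np.array([tx,ty,tz]);b=t+.1*ax
    return t,b,ex,ey
def wt(q):return (T[:3,:3]@np.atleast_2d(q).T).T+T[:3,3]
an=np.linspace(0,2*np.pi,180)
S=lambda x,y:np.array([110+x*.3,130+y*.3])
W=lambda x,y:np.array([190+(x-500)*.6,180+y*.6])
def res(p):
    t,b,ex,ey=pts(p);circ=lambda c,r:wt(c+r*(np.outer(np.cos(an),ex)+np.outer(np.sin(an),ey)))
    wtop=proj(m,circ(t,.032));wb=proj(m,circ(b,.032));wbore=proj(m,circ(t,.0135))
    stop=proj("scene",circ(t,.032));sb=proj("scene",circ(b,.032))
    return np.r_[(wtop[:,1].min()-W(0,122)[1])/1,(wb[:,1].min()-W(0,42)[1])/1,wbore[:,1].min()-W(0,192)[1],
      wtop[:,0].max()-W(785,0)[0],wtop[:,0].min()-W(502,0)[0],
      (sb[:,0].min()-S(157,0)[0])*2,(sb[:,0].max()-S(240,0)[0])*2,(sb[:,1].max()-S(0,186)[1])*2,(stop[:,0].max()-S(233,0)[0])*2,(stop[:,1].min()-S(0,36)[1])*2]
s=least_squares(res,[0,-.034,0,0],loss="soft_l1");t,b,_,_=pts(s.x)
print(s.x,np.degrees(s.x[2]),np.round(res(s.x),1));print("top",wt(t),"bottom",wt(b),"tool",T[:3,0],T[:3,3])
E
```

```text
[-0.005  -0.0246 -0.0966 -0.0007] -5.533752010760605 [-2.3  1.2  3.9  0.1 -0.   1.3  1.1  2.6 -0.2  0. ]
top [[ 0.5004 -0.1874  0.2595]] bottom [[ 0.4968 -0.1961  0.1599]] tool [0.3851 0.9229 0.0018] [ 0.5029 -0.183   0.2349]
```

The roll hangs about 5.5° tilted in the pads; it was leaning in its slack on the peg. I'll pitch the tool to set it upright and centre its lower end over the spindle.

```bash
python3 - <<'E'
from h import *
T=now();al=.0966;Rn=R.from_matrix(T[:3,:3])*R.from_rotvec([0,al,0])
# also level any residual roll: keep tool y horizontal
Rn=orient(Rn.as_matrix()[:,2],np.r_[T[:2,1],0])
b=np.array([-.0146,-.0007,.0749]);p=np.array([.501,-.1855,.158])-Rn.as_matrix()@b
print(p);plan(M(p,Rn),3)
E
```

```text
[ 0.5044 -0.1791  0.234 ]
N 3 row [ 0.045 -0.002  0.012  0.     0.402  0.   ]
```

```bash
python3 -m crank '[{"dx":0.045,"dy":0,"dz":0.01,"ax":0,"ay":0.4,"az":0,"hand":-1},{"dx":0.045,"dy":0,"dz":0.01,"ax":0,"ay":0.4,"az":0,"hand":-1},{"dx":0.045,"dy":0,"dz":0.01,"ax":0,"ay":0.4,"az":0,"hand":-1},{"dx":0,"dy":0,"dz":0,"ax":0,"ay":0,"az":0,"hand":-1},{"dx":0,"dy":0,"dz":0,"ax":0,"ay":0,"az":0,"hand":-1}]'
python3 - <<'E'
from h import *
T=now();print(T);s,t,w=capture("scene"),capture("top"),capture("wrist")
a=cv2.resize(s[130:230,130:220],(360,400),interpolation=cv2.INTER_CUBIC)
b=cv2.resize(t[170:270,340:450],(440,400),interpolation=cv2.INTER_CUBIC)
cv2.imwrite("pics/c5.png",cv2.convertScaleAbs(np.hstack([a,b]),alpha=1.5))
an=np.linspace(0,2*np.pi,180);c=np.array([.501,-.1855,0]);ring=lambda z:c+np.c_[.032*np.cos(an),.032*np.sin(an),0*an+z]
for z in(.158,.258):
  q=(proj("scene",ring(z))-[130,130])*4;print("ideal scene crop ring z",z,q.min(0),q.max(0))
  q=(proj("top",ring(z))-[340,170])*4+[360,0];print("ideal top",q.min(0),q.max(0))
q=proj("scene",[c+[0,0,.136]]);print((q-[130,130])*4)
E
```

```text
time_s: 9.18
ee_pos: [0.5042, -0.18, 0.2341]
ee_rot: [-2.569, -1.71, -0.125]
force: [1.1, -0.4, -1.0]
width: 0.0634
gripper_force: 66.3
[[ 0.3842  0.9224  0.0381  0.5042]
 [ 0.9182 -0.3861  0.0888 -0.18  ]
 [ 0.0966  0.0008 -0.9953  0.2341]
 [ 0.      0.      0.      1.    ]]
ideal scene crop ring z 0.158 [127.5337 174.053 ] [225.6327 232.6757]
ideal top [500.6183 178.3263] [598.8195 275.3945]
ideal scene crop ring z 0.258 [97.0569 47.1883] [202.0478 103.6443]
ideal top [538.2529 152.1324] [646.3861 258.7191]
[[182.2836 228.7102]]
```

View pics/c5.png

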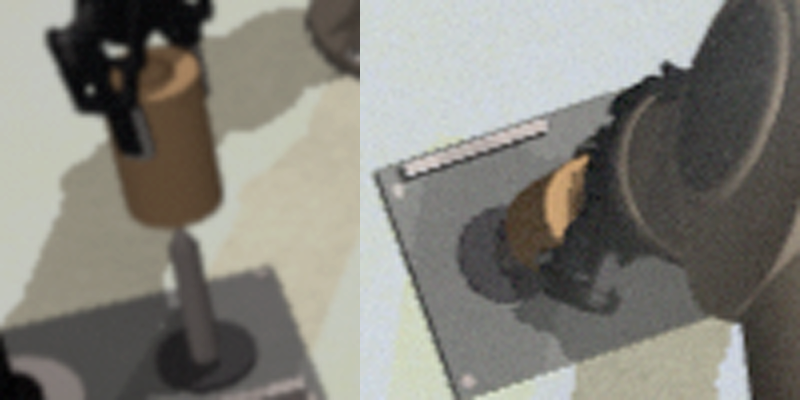

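The roll is now parallel to the spindle. Its lower end spans columns 127–222 (ideal 127–226) and the spindle tip is at (181,232), so they line up within about 2 mm. I'll lower straight down in world z, watching the force.

```bash
python3 -m crank '[{"dx":-0.024,"dy":0,"dz":0.25,"ax":0,"ay":0,"az":0,"hand":-1},{"dx":-0.024,"dy":0,"dz":0.25,"ax":0,"ay":0,"az":0,"hand":-1},{"dx":-0.024,"dy":0,"dz":0.25,"ax":0,"ay":0,"az":0,"hand":-1},{"dx":-0.024,"dy":0,"dz":0.25,"ax":0,"ay":0,"az":0,"hand":-1}]'
python3 -m crank '[{"dx":-0.024,"dy":0,"dz":0.25,"ax":0,"ay":0,"az":0,"hand":-1},{"dx":-0.01,"dy":0,"dz":0.1,"ax":0,"ay":0,"az":0,"hand":-1}]'
```

```text
time_s: 9.67
ee_pos: [0.5037, -0.1802, 0.2025]
ee_rot: [-2.568, -1.709, -0.125]
force: [0.3, 0.2, -2.2]
width: 0.0638
gripper_force: 66.3
time_s: 9.83
ee_pos: [0.5034, -0.1802, 0.1915]
ee_rot: [-2.568, -1.708, -0.124]
force: [0.0, -0.1, -1.7]
width: 0.0634
gripper_force: 66.3
```

```bash
python3 -m crank '[{"dx":-0.024,"dy":0,"dz":0.25,"ax":0,"ay":0,"az":0,"hand":-1},{"dx":-0.024,"dy":0,"dz":0.25,"ax":0,"ay":0,"az":0,"hand":-1}]'
python3 -m crank '[{"dx":-0.024,"dy":0,"dz":0.25,"ax":0,"ay":0,"az":0,"hand":-1},{"dx":-0.024,"dy":0,"dz":0.25,"ax":0,"ay":0,"az":0,"hand":-1}]'
```

```text
time_s: 10.0
ee_pos: [0.5042, -0.1804, 0.1776]
ee_rot: [-2.569, -1.709, -0.126]
force: [0.7, -0.3, -2.3]
width: 0.064
gripper_force: 66.3
time_s: 10.17
ee_pos: [0.504, -0.1803, 0.1623]
ee_rot: [-2.569, -1.708, -0.126]
force: [0.3, 0.4, -1.7]
width: 0.0637
gripper_force: 66.3
```

```bash
python3 -m crank '[{"dx":-0.024,"dy":0,"dz":0.25,"ax":0,"ay":0,"az":0,"hand":-1},{"dx":-0.024,"dy":0,"dz":0.25,"ax":0,"ay":0,"az":0,"hand":-1},{"dx":-0.024,"dy":0,"dz":0.25,"ax":0,"ay":0,"az":0,"hand":-1}]'
python3 -m crank '[{"dx":-0.024,"dy":0,"dz":0.25,"ax":0,"ay":0,"az":0,"hand":-1},{"dx":-0.024,"dy":0,"dz":0.25,"ax":0,"ay":0,"az":0,"hand":-1},{"dx":-0.01,"dy":0,"dz":0.12,"ax":0,"ay":0,"az":0,"hand":-1}]'
```

```text
time_s: 10.42
ee_pos: [0.504, -0.1802, 0.1396]
ee_rot: [-2.569, -1.709, -0.126]
force: [0.7, -0.1, -1.3]
width: 0.0636
gripper_force: 66.3
time_s: 10.67
ee_pos: [0.5037, -0.1801, 0.1205]
ee_rot: [-2.568, -1.708, -0.125]
force: [0.4, -0.3, -2.0]
width: 0.064
gripper_force: 66.3
```

```bash
python3 -m crank '[{"dx":-0.015,"dy":0,"dz":0.15,"ax":0,"ay":0,"az":0,"hand":-1},{"dx":-0.015,"dy":0,"dz":0.15,"ax":0,"ay":0,"az":0,"hand":-1},{"dx":-0.015,"dy":0,"dz":0.15,"ax":0,"ay":0,"az":0,"hand":-1}]'
python3 -m crank '[{"dx":-0.01,"dy":0,"dz":0.08,"ax":0,"ay":0,"az":0,"hand":-1},{"dx":0,"dy":0,"dz":0,"ax":0,"ay":0,"az":0,"hand":-1}]'
```

```text
time_s: 10.92
ee_pos: [0.5042, -0.1802, 0.1079]
ee_rot: [-2.569, -1.709, -0.126]
force: [-0.1, -0.1, -0.8]
width: 0.0635
gripper_force: 66.3
time_s: 11.08
ee_pos: [0.5038, -0.1802, 0.1052]
ee_rot: [-2.569, -1.708, -0.125]
force: [-0.2, 0.4, -1.6]
width: 0.0639
gripper_force: 66.3
```

```bash
python3 -m crank '[{"dx":-0.01,"dy":0,"dz":0.08,"ax":0,"ay":0,"az":0,"hand":-1},{"dx":0,"dy":0,"dz":0,"ax":0,"ay":0,"az":0,"hand":-1}]'
```

```text
time_s: 11.25
ee_pos: [0.504, -0.1804, 0.1032]
ee_rot: [-2.569, -1.709, -0.126]
force: [-0.3, 0.2, -1.9]
width: 0.0637
gripper_force: 66.3
```

```bash
python3 -m crank '[{"dx":-0.01,"dy":0,"dz":0.08,"ax":0,"ay":0,"az":0,"hand":-1},{"dx":0,"dy":0,"dz":0,"ax":0,"ay":0,"az":0,"hand":-1}]'; python3 -m crank '[{"dx":-0.005,"dy":0,"dz":0.06,"ax":0,"ay":0,"az":0,"hand":-1},{"dx":0,"dy":0,"dz":0,"ax":0,"ay":0,"az":0,"hand":-1}]'
```

```text
time_s: 11.42
ee_pos: [0.504, -0.1804, 0.1007]
ee_rot: [-2.569, -1.709, -0.126]
force: [-0.8, 0.3, -1.3]
width: 0.0634
gripper_force: 66.3
time_s: 11.58
ee_pos: [0.5039, -0.1803, 0.0989]
ee_rot: [-2.569, -1.708, -0.126]
force: [-0.0, -0.9, -2.0]
width: 0.0637
gripper_force: 66.3
```

```bash
python3 -m crank '[{"dx":-0.005,"dy":0,"dz":0.05,"ax":0,"ay":0,"az":0,"hand":-1},{"dx":0,"dy":0,"dz":0,"ax":0,"ay":0,"az":0,"hand":-1}]'
```

```text
time_s: 11.75
ee_pos: [0.504, -0.1803, 0.0974]
ee_rot: [-2.569, -1.709, -0.126]
force: [0.3, -0.0, -1.5]
width: 0.064
gripper_force: 66.3
```

```bash
python3 -m crank '[{"dx":-0.005,"dy":0,"dz":0.06,"ax":0,"ay":0,"az":0,"hand":-1},{"dx":0,"dy":0,"dz":0,"ax":0,"ay":0,"az":0,"hand":-1}]'; python3 -m crank '[{"dx":-0.005,"dy":0,"dz":0.06,"ax":0,"ay":0,"az":0,"hand":-1},{"dx":0,"dy":0,"dz":0,"ax":0,"ay":0,"az":0,"hand":-1}]'
```

```text
time_s: 11.92
ee_pos: [0.5043, -0.18, 0.096]
ee_rot: [-2.569, -1.709, -0.127]
force: [-1.8, 1.5, 6.1]
width: 0.0636
gripper_force: 66.8
time_s: 12.08
ee_pos: [0.5046, -0.1796, 0.0957]
ee_rot: [-2.569, -1.71, -0.127]
force: [-10.1, 7.1, 35.1]
width: 0.0635
gripper_force: 69.0
```

```bash
python3 -m crank '[{"dx":-0.005,"dy":0,"dz":0.06,"ax":0,"ay":0,"az":0,"hand":-1},{"dx":0,"dy":0,"dz":0,"ax":0,"ay":0,"az":0,"hand":-1}]'
```

```text
time_s: 12.25
ee_pos: [0.5047, -0.1794, 0.0955]
ee_rot: [-2.569, -1.71, -0.127]
force: [-22.6, 12.4, 70.8]
width: 0.064
gripper_force: 71.8
```

Seat contact at TCP z = 0.096. I'll relieve the pressure, then open.

```bash
python3 -m crank '[{"dx":0.01,"dy":0,"dz":-0.1,"ax":0,"ay":0,"az":0,"hand":-1},{"dx":0,"dy":0,"dz":0,"ax":0,"ay":0,"az":0,"hand":-1}]'; python3 -m crank '[{"dx":0,"dy":0,"dz":0,"ax":0,"ay":0,"az":0,"hand":0.7},{"dx":0,"dy":0,"dz":0,"ax":0,"ay":0,"az":0,"hand":1},{"dx":0,"dy":0,"dz":0,"ax":0,"ay":0,"az":0,"hand":1},{"dx":0,"dy":0,"dz":0,"ax":0,"ay":0,"az":0,"hand":1},{"dx":0,"dy":0,"dz":0,"ax":0,"ay":0,"az":0,"hand":1},{"dx":0,"dy":0,"dz":0,"ax":0,"ay":0,"az":0,"hand":1}]'
```

```text
time_s: 12.42
ee_pos: [0.5045, -0.1803, 0.0962]
ee_rot: [-2.57, -1.71, -0.127]
force: [1.1, 1.3, 3.4]
width: 0.0638
gripper_force: 66.7
time_s: 12.92
ee_pos: [0.504, -0.1803, 0.095]
ee_rot: [-2.569, -1.708, -0.126]
force: [-0.4, -1.0, 0.0]
width: 0.0852
gripper_force: 0.0
```

Released. I'll retreat upward and work out the knob approach.

```bash
python3 -m crank '[{"dx":0.05,"dy":0,"dz":-0.5,"ax":0,"ay":0,"az":0,"hand":1},{"dx":0.1,"dy":0,"dz":-0.95,"ax":0,"ay":0,"az":0,"hand":1},{"dx":0.1,"dy":0,"dz":-0.95,"ax":0,"ay":0,"az":0,"hand":1},{"dx":0.1,"dy":0,"dz":-0.95,"ax":0,"ay":0,"az":0,"hand":1},{"dx":0.1,"dy":0,"dz":-0.95,"ax":0,"ay":0,"az":0,"hand":1}]'
python3 - <<'E'
from h import *
print(observe()["joints"],observe()["force"])
yw=.309-.17-np.pi/2
# view pose behind the knob along -tool x
T1=plan(M([.5437-.06*np.cos(.139),-.3185-.06*np.sin(.139),.2],orient([0,0,-1],[np.cos(yw),np.sin(yw),0])),15)
E
```

```text
time_s: 13.33
ee_pos: [0.5041, -0.1793, 0.2262]
ee_rot: [-2.569, -1.709, -0.126]
force: [0.0, -0.6, -0.0]
width: 0.0857
gripper_force: 0.0
[ 0.5895  0.2436 -0.3584  1.9278 -0.0144  0.9698 -0.1475] [ 0.0162 -0.5643 -0.0468]
N 15 row [-0.257  0.236  0.043 -0.042 -0.074  0.862]
```

```bash
python3 -m crank '[{"dx":-0.26,"dy":0.24,"dz":0.04,"ax":-0.04,"ay":-0.074,"az":0.86,"hand":1},{"dx":-0.26,"dy":0.24,"dz":0.04,"ax":-0.04,"ay":-0.074,"az":0.86,"hand":1},{"dx":-0.26,"dy":0.24,"dz":0.04,"ax":-0.04,"ay":-0.074,"az":0.86,"hand":1},{"dx":-0.26,"dy":0.24,"dz":0.04,"ax":-0.04,"ay":-0.074,"az":0.86,"hand":1},{"dx":-0.26,"dy":0.24,"dz":0.04,"ax":-0.04,"ay":-0.074,"az":0.86,"hand":1},{"dx":-0.26,"dy":0.24,"dz":0.04,"ax":-0.04,"ay":-0.074,"az":0.86,"hand":1},{"dx":-0.26,"dy":0.24,"dz":0.04,"ax":-0.04,"ay":-0.074,"az":0.86,"hand":1},{"dx":-0.26,"dy":0.24,"dz":0.04,"ax":-0.04,"ay":-0.074,"az":0.86,"hand":1},{"dx":-0.26,"dy":0.24,"dz":0.04,"ax":-0.04,"ay":-0.074,"az":0.86,"hand":1},{"dx":-0.26,"dy":0.24,"dz":0.04,"ax":-0.04,"ay":-0.074,"az":0.86,"hand":1},{"dx":-0.26,"dy":0.24,"dz":0.04,"ax":-0.04,"ay":-0.074,"az":0.86,"hand":1},{"dx":-0.26,"dy":0.24,"dz":0.04,"ax":-0.04,"ay":-0.074,"az":0.86,"hand":1},{"dx":-0.26,"dy":0.24,"dz":0.04,"ax":-0.04,"ay":-0.074,"az":0.86,"hand":1},{"dx":-0.26,"dy":0.24,"dz":0.04,"ax":-0.04,"ay":-0.074,"az":0.86,"hand":1},{"dx":-0.26,"dy":0.24,"dz":0.04,"ax":-0.04,"ay":-0.074,"az":0.86,"hand":1},{"dx":0,"dy":0,"dz":0,"ax":0,"ay":0,"az":0,"hand":1},{"dx":0,"dy":0,"dz":0,"ax":0,"ay":0,"az":0,"hand":1}]'
python3 - <<'E'
from h import *
import json
m=camera_model("wrist");i=capture("wrist");s=capture("scene");cv2.imwrite("pics/w6.png",i);cv2.imwrite("pics/s6.png",s)
json.dump({k:np.asarray(v).tolist() for k,v in m.items()},open("w6.json","w"))
print(now(),observe()["joints"])
a=cv2.resize(i[0:300,130:480],(525,450),interpolation=cv2.INTER_CUBIC)
b=cv2.resize(s[150:258,120:186],(275,450),interpolation=cv2.INTER_CUBIC)
cv2.imwrite("pics/c6.png",cv2.convertScaleAbs(np.hstack([a,b]),alpha=1.4))
an=np.linspace(0,2*np.pi,180);ring=lambda z:np.array([.501,-.1855,0])+np.c_[.032*np.cos(an),.032*np.sin(an),0*an+z]
for z in(.024,.124):
  q=(proj("scene",ring(z))-[120,150])*4.167+[525,0];print("ideal seated",z,q.min(0),q.max(0))
E
```

```text
time_s: 14.75
ee_pos: [0.4846, -0.3293, 0.1997]
ee_rot: [-3.132, -0.224, 0.002]
force: [0.4, 0.1, 0.3]
width: 0.0854
gripper_force: 0.0
[[ 0.9897  0.1434 -0.0006  0.4851]
 [ 0.1434 -0.9897  0.0021 -0.3287]
 [-0.0003 -0.0021 -1.      0.1999]
 [ 0.      0.      0.      1.    ]] [ 0.5553  0.334  -0.0847  1.8522  0.032   0.9582 -0.97  ]
ideal seated 0.024 [736.2319 251.3614] [830.1703 314.0335]
ideal seated 0.124 [709.4215 139.2595] [809.387  200.8681]
```

View pics/c6.png

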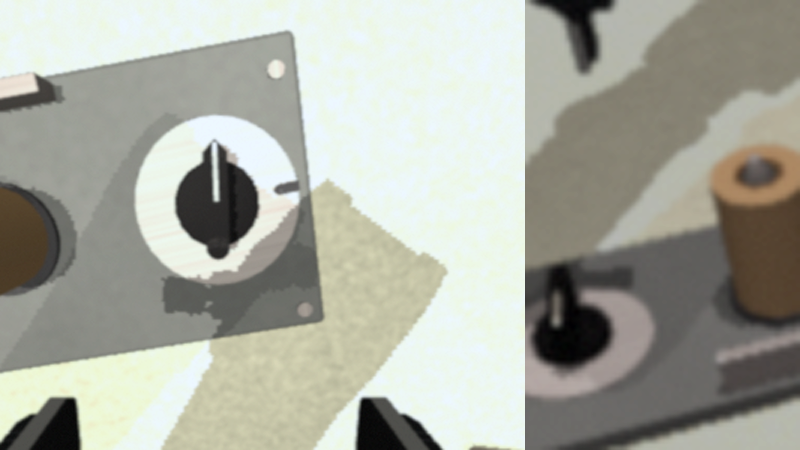

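The roll is seated on the spindle: its upper ring is at the ideal position and the spindle tip shows through. In the wrist crop the knob line runs (217,202) to (214,143), the tail is at (218,250), the dial centre at (217,199), and the wedge (275,190) to (298,185).

```bash
python3 - <<'E'
from h import *
import json
m={k:np.array(v) for k,v in json.load(open("w6.json")).items()}
W=lambda x,y,z:atz(m,130+x/1.5,y/1.5,z)
kd=W(217,199,.02);print("dial",kd)
co=[W(292,32,.018),W(323,319,.018)];e=co[1]-co[0];y=np.arctan2(e[0],-e[1]);print("plate",co,np.linalg.norm(e),"yaw",y)
mid=(co[0]+co[1])/2
k=mid[:2]+np.array([[np.cos(y),-np.sin(y)],[np.sin(y),np.cos(y)]])@[0,.06];print("knob from edge",k)
a,b,t=W(217,202,.066),W(214,143,.066),W(218,250,.058)
for n,d in(("line",b-a),("tail-nose",b-t),("wedge",W(298,185,.024)-W(275,190,.025)),("wedge-in",W(275,190,.025)-kd),("wedge-out",W(298,185,.024)-kd)):
  g=np.arctan2(d[1],d[0]);print(n,"world",g,"knob ang",.309-g,np.linalg.norm(d[:2]))
g=.139;yw=g-np.pi/2;kp=(kd[:2]+k+[.5437,-.3185])/3;print(kp)
Rt=orient([0,0,-1],[np.cos(yw),np.sin(yw),0])
T1=plan(M([*kp,.12],Rt),4);plan(M([*kp,.055],Rt),5,T1)
E
```

```text
dial [ 0.545  -0.3188  0.02  ]
plate [array([ 0.6438, -0.3485,  0.018 ]), array([ 0.4767, -0.4015,  0.018 ])] 0.17526482380876657 yaw -1.2637267336634184
knob from edge [ 0.6175 -0.3569]
line world 0.1943361111500281 knob ang 0.11466388884997189 0.029755349907789972
tail-nose world 0.1789477566253675 knob ang 0.1300522433746325 0.05652223198483173
wedge world -1.222812693964669 knob ang 1.531812693964669 0.014514266140126282
wedge-in world -1.2755943494307922 knob ang 1.5845943494307921 0.03624789926594797
wedge-out world -1.260504799624666 knob ang 1.569504799624666 0.050747729809634184
[ 0.5687 -0.3314]
N 4 row [ 0.687  0.122  0.666 -0.007  0.001  0.015]
N 5 row [0.    0.    0.433 0.    0.    0.   ]
```

```bash
python3 - <<'E'
from h import *
yw=.18-np.pi/2;kp=[.5437,-.3187]
Rt=orient([0,0,-1],[np.cos(yw),np.sin(yw),0])
T1=plan(M([*kp,.12],Rt),4);plan(M([*kp,.055],Rt),5,T1)
E
```

```text
N 4 row [ 0.496 -0.005  0.666 -0.007  0.001 -0.113]
N 5 row [ 0.     0.     0.433  0.     0.    -0.   ]
```

```bash
python3 -m crank '[{"dx":0.5,"dy":-0.005,"dz":0.67,"ax":0,"ay":0,"az":-0.11,"hand":0.2},{"dx":0.5,"dy":-0.005,"dz":0.67,"ax":0,"ay":0,"az":-0.11,"hand":0.2},{"dx":0.5,"dy":-0.005,"dz":0.67,"ax":0,"ay":0,"az":-0.11,"hand":0.2},{"dx":0.5,"dy":-0.005,"dz":0.67,"ax":0,"ay":0,"az":-0.11,"hand":0.2},{"dx":0,"dy":0,"dz":0.43,"ax":0,"ay":0,"az":0,"hand":0.2},{"dx":0,"dy":0,"dz":0.43,"ax":0,"ay":0,"az":0,"hand":0.2},{"dx":0,"dy":0,"dz":0.43,"ax":0,"ay":0,"az":0,"hand":0.2},{"dx":0,"dy":0,"dz":0.43,"ax":0,"ay":0,"az":0,"hand":0.2},{"dx":0,"dy":0,"dz":0.43,"ax":0,"ay":0,"az":0,"hand":0.2},{"dx":0,"dy":0,"dz":0,"ax":0,"ay":0,"az":0,"hand":0.2},{"dx":0,"dy":0,"dz":0,"ax":0,"ay":0,"az":0,"hand":0.2}]'
```

```text
time_s: 15.77
ee_pos: [0.5432, -0.3193, 0.0544]
ee_rot: [-3.127, -0.276, 0.003]
force: [-0.4, 0.1, -0.3]
width: 0.0508
gripper_force: 0.0
```

```bash
python3 -m crank '[{"dx":0,"dy":0,"dz":0,"ax":0,"ay":0,"az":0,"hand":-0.2},{"dx":0,"dy":0,"dz":0,"ax":0,"ay":0,"az":0,"hand":-0.4},{"dx":0,"dy":0,"dz":0,"ax":0,"ay":0,"az":0,"hand":-1},{"dx":0,"dy":0,"dz":0,"ax":0,"ay":0,"az":0,"hand":-1},{"dx":0,"dy":0,"dz":0,"ax":0,"ay":0,"az":0,"hand":-1},{"dx":0,"dy":0,"dz":0,"ax":0,"ay":0,"az":0,"hand":-1},{"dx":0,"dy":0,"dz":0,"ax":0,"ay":0,"az":0,"hand":-1}]'; python3 -c "
from h import *
T=now();print(np.arctan2(T[1,1],T[0,1]),observe()['joints'],observe()['torque'])"
```

```text
time_s: 16.35
ee_pos: [0.5441, -0.3197, 0.0558]
ee_rot: [-3.128, -0.276, -0.0]
force: [-0.7, -0.9, 5.0]
width: 0.0122
gripper_force: 58.4
-1.394653994642878 [ 0.497   0.5771 -0.0888  1.8399  0.0714  0.7278 -1.0255] [-0.0847  0.2283 -0.0043]
```

The bar is gripped at 12.2 mm. I'll turn clockwise about 1.42 rad, half first, and check the forces.

```bash
python3 -m crank '[{"dx":0,"dy":0,"dz":0,"ax":0,"ay":0,"az":0.6,"hand":-1},{"dx":0,"dy":0,"dz":0,"ax":0,"ay":0,"az":0.6,"hand":-1},{"dx":0,"dy":0,"dz":0,"ax":0,"ay":0,"az":0.6,"hand":-1},{"dx":0,"dy":0,"dz":0,"ax":0,"ay":0,"az":0.6,"hand":-1},{"dx":0,"dy":0,"dz":0,"ax":0,"ay":0,"az":0.6,"hand":-1},{"dx":0,"dy":0,"dz":0,"ax":0,"ay":0,"az":0.6,"hand":-1},{"dx":0,"dy":0,"dz":0,"ax":0,"ay":0,"az":0.6,"hand":-1},{"dx":0,"dy":0,"dz":0,"ax":0,"ay":0,"az":0.6,"hand":-1},{"dx":0,"dy":0,"dz":0,"ax":0,"ay":0,"az":0.6,"hand":-1},{"dx":0,"dy":0,"dz":0,"ax":0,"ay":0,"az":0.6,"hand":-1},{"dx":0,"dy":0,"dz":0,"ax":0,"ay":0,"az":0.6,"hand":-1},{"dx":0,"dy":0,"dz":0,"ax":0,"ay":0,"az":0.6,"hand":-1}]'; python3 -c "
from h import *
T=now();a=np.arctan2(T[1,1],T[0,1]);print(a,(a+2.816)/.08,observe()['torque'])"
```

```text
time_s: 17.35
ee_pos: [0.544, -0.3201, 0.0558]
ee_rot: [-3.078, 0.628, -0.0]
force: [-0.4, -3.0, 4.0]
width: 0.0118
gripper_force: 58.4
-1.9732176536421369 10.534779329473286 [-0.5534  0.2106  0.0345]
```

```bash
python3 -m crank '[{"dx":0,"dy":0,"dz":0,"ax":0,"ay":0,"az":0.6,"hand":-1},{"dx":0,"dy":0,"dz":0,"ax":0,"ay":0,"az":0.6,"hand":-1},{"dx":0,"dy":0,"dz":0,"ax":0,"ay":0,"az":0.6,"hand":-1},{"dx":0,"dy":0,"dz":0,"ax":0,"ay":0,"az":0.6,"hand":-1},{"dx":0,"dy":0,"dz":0,"ax":0,"ay":0,"az":0.6,"hand":-1},{"dx":0,"dy":0,"dz":0,"ax":0,"ay":0,"az":0.6,"hand":-1},{"dx":0,"dy":0,"dz":0,"ax":0,"ay":0,"az":0.6,"hand":-1},{"dx":0,"dy":0,"dz":0,"ax":0,"ay":0,"az":0.6,"hand":-1},{"dx":0,"dy":0,"dz":0,"ax":0,"ay":0,"az":0.6,"hand":-1},{"dx":0,"dy":0,"dz":0,"ax":0,"ay":0,"az":0.6,"hand":-1},{"dx":0,"dy":0,"dz":0,"ax":0,"ay":0,"az":0.6,"hand":-1},{"dx":0,"dy":0,"dz":0,"ax":0,"ay":0,"az":0.6,"hand":-1},{"dx":0,"dy":0,"dz":0,"ax":0,"ay":0,"az":0.6,"hand":-1},{"dx":0,"dy":0,"dz":0,"ax":0,"ay":0,"az":0.6,"hand":-1},{"dx":0,"dy":0,"dz":0,"ax":0,"ay":0,"az":0.6,"hand":-1},{"dx":0,"dy":0,"dz":0,"ax":0,"ay":0,"az":0.6,"hand":-1},{"dx":0,"dy":0,"dz":0,"ax":0,"ay":0,"az":0.6,"hand":-1},{"dx":0,"dy":0,"dz":0,"ax":0,"ay":0,"az":0,"hand":-1},{"dx":0,"dy":0,"dz":0,"ax":0,"ay":0,"az":0,"hand":-1}]'; python3 -c "
from h import *
T=now();a=np.arctan2(T[1,1],T[0,1]);print(a,(a+2.816)/.08,observe()['torque'])"
```

```text
time_s: 18.93
ee_pos: [0.5436, -0.3206, 0.0558]
ee_rot: [-2.578, 1.796, 0.0]
force: [-4.1, -4.4, 4.3]
width: 0.0116
gripper_force: 58.7
-2.7877809195837986 0.3527385052025156 [-1.0052  0.7461 -0.0368]
```

```bash
python3 -m crank '[{"dx":0,"dy":0,"dz":0,"ax":0,"ay":0,"az":0.35,"hand":-1},{"dx":0,"dy":0,"dz":0,"ax":0,"ay":0,"az":0,"hand":-1},{"dx":0,"dy":0,"dz":0,"ax":0,"ay":0,"az":0,"hand":-1},{"dx":0,"dy":0,"dz":0,"ax":0,"ay":0,"az":0,"hand":0},{"dx":0,"dy":0,"dz":0,"ax":0,"ay":0,"az":0,"hand":0.2},{"dx":0,"dy":0,"dz":0,"ax":0,"ay":0,"az":0,"hand":0.2},{"dx":0,"dy":0,"dz":0,"ax":0,"ay":0,"az":0,"hand":0.2},{"dx":0,"dy":0,"dz":0,"ax":0,"ay":0,"az":0,"hand":0.2},{"dx":0,"dy":0,"dz":0,"ax":0,"ay":0,"az":0,"hand":0.2}]'
python3 -m crank '[{"dx":0,"dy":0,"dz":-0.5,"ax":0,"ay":0,"az":0,"hand":0.2},{"dx":0,"dy":0,"dz":-0.9,"ax":0,"ay":0,"az":0,"hand":0.2},{"dx":0,"dy":0,"dz":-0.9,"ax":0,"ay":0,"az":0,"hand":0.2},{"dx":0,"dy":0,"dz":-0.9,"ax":0,"ay":0,"az":0,"hand":0.2},{"dx":0,"dy":0,"dz":-0.9,"ax":0,"ay":0,"az":0,"hand":0.2},{"dx":0,"dy":0,"dz":-0.9,"ax":0,"ay":0,"az":0,"hand":0.2},{"dx":-0.8,"dy":0,"dz":0,"ax":0,"ay":0,"az":0,"hand":0.5},{"dx":-0.8,"dy":0,"dz":0,"ax":0,"ay":0,"az":0,"hand":1},{"dx":-0.8,"dy":0,"dz":0,"ax":0,"ay":0,"az":0,"hand":1},{"dx":0,"dy":0,"dz":0,"ax":0,"ay":0,"az":0,"hand":1},{"dx":0,"dy":0,"dz":0,"ax":0,"ay":0,"az":0,"hand":1}]'
python3 - <<'E'
from h import *
import json
m=camera_model("wrist");i=capture("wrist");s=capture("scene");cv2.imwrite("pics/w7.png",i);cv2.imwrite("pics/s7.png",s)
json.dump({k:np.asarray(v).tolist() for k,v in m.items()},open("w7.json","w"))
p=proj(m,[.544,-.3187,.05])[0];x,y=(p-[75,60]).clip(0,[410,300]).astype(int);print(p,"crop origin",x,y)
a=cv2.resize(i[y:y+120,x:x+150],(500,400),interpolation=cv2.INTER_CUBIC)
b=cv2.resize(s[100:310,120:280],(305,400),interpolation=cv2.INTER_CUBIC)[:, :300]
cv2.imwrite("pics/c7.png",cv2.convertScaleAbs(np.hstack([a,b]),alpha=1.3))
E
```

```text
time_s: 19.68
ee_pos: [0.5437, -0.3192, 0.0549]
ee_rot: [-2.553, 1.829, 0.003]
force: [-0.3, -0.2, -0.0]
width: 0.0511
gripper_force: 0.0
time_s: 20.6
ee_pos: [0.5207, -0.2502, 0.2054]
ee_rot: [-2.554, 1.827, 0.003]
force: [0.3, -0.5, 0.2]
width: 0.0852
gripper_force: 0.0
[274.6929 119.2431] crop origin 199 59
```

View pics/c7.png

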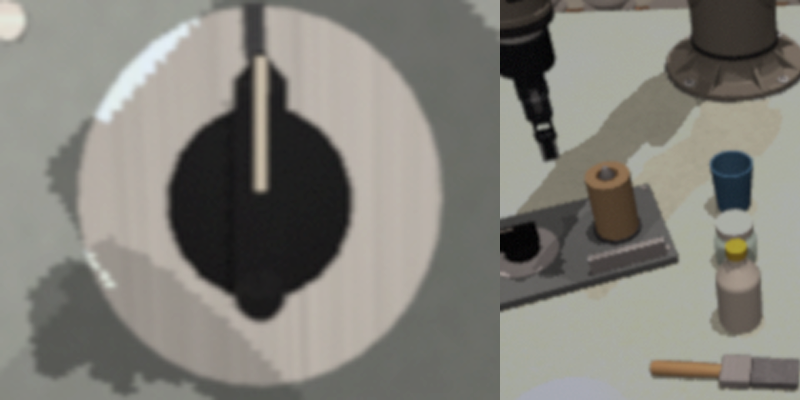

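The final view shows the roll seated and the bystanders in place. The knob line runs (261,190) to (260,57), nearly in line with the wedge, which is centred at about (255,30). Checking the leftover angle.

```bash
python3 - <<'E'
from h import *
import json
m={k:np.array(v) for k,v in json.load(open("w7.json")).items()}
i=cv2.cvtColor(cv2.imread("pics/w7.png"),cv2.COLOR_BGR2GRAY).astype(float)
for y in range(60,76,2):   # wedge columns: darkness centroid
    r=i[y,266:285];w=(np.median(r)-r).clip(15,None)-15;print(y,np.round((w*np.arange(266,285)).sum()/w.sum(),2),end="; ")
for y in range(78,116,5):  # white line
    r=i[y,270:284];w=(r-r.min()-60).clip(0);print("L",y,np.round((w*np.arange(270,284)).sum()/max(w.sum(),1),2),end="; ")
W=lambda x,y,z:atz(m,199+x*.3,59+y*.3,z)
kd=W(260,195,.02);print("\ndial",kd)
for n,d in(("line",W(260,60,.066)-W(261,188,.066)),("wedge",W(255,52,.025)-kd),("wedge out",W(254.5,12,.024)-kd),("wedge own",W(254.5,12,.024)-W(255,52,.025))):print(n,.309-np.arctan2(d[1],d[0]))
E
```

```text
60 274.62; 62 274.51; 64 274.56; 66 274.67; 68 274.82; 70 274.77; 72 274.77; 74 275.1; L 78 276.46; L 83 276.81; L 88 276.76; L 93 276.74; L 98 276.74; L 103 276.76; L 108 276.74; L 113 276.73; 
dial [ 0.5426 -0.3211  0.02  ]
line 1.5409832897668325
wedge 1.5121045651214446
wedge out 1.5175288514247263
wedge own 1.537474505148869
```

The knob is within about 0.025 rad (1.4°) of the wedge, which is inside the wedge's own width. Handing in.

```bash
python3 -c "
from plant import *
print(finish_job())"
```

```text
the job is handed in; nothing more can be done
None
```

The job is handed in: the tall roll sits on the spindle's seat and is released, the brake knob points at the wedge to within about 0.025 rad (1.4°), and I moved nothing else (about 21 s of the 58 s used).

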